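# Pulse the spice mill with its bayonet lid

### The job

Get the small electric spice mill ready and pulse it: first swing the hasp on the mill's rim outwards, well clear of the mouth, then fit the lid so that its two pins drop down the two slots and it sits fully home on the rim. Turn the lid clockwise (seen from above) against its spring to the pulse mark, half way to the lock, without letting it click into the lock, and finish while holding it there, since it springs back if let go. Leave the jars and the bottle standing where they are.

Things in the scene. Friction and masses are not known exactly. Their poses are not given: they have to be found in the camera images.
- mill: small electric spice mill: round steel housing 120 mm across, black collar 113 mm across on top, 100 mm tall to the rim. Cannot be shifted. Origin: centre of its underside; z up; its -x side is the front, roughly towards the robot. Mouth 77 mm across; its lip, 8 mm thick, has a slot at +x (back) and one at -x (front) for the lid's pins: 20 mm wide on top, narrowing to 11.5
- mill_mouth (a point): centre of the mill's mouth, at the height of the rim, 100 mm above the mill's origin
- pulse_mark (a point): the long raised rib on the outside front of the collar, 37 degrees clockwise (seen from above) of the front slot: where the lid's pointer stands when the lid is turned half way. A short rib at the front slot marks open, a pair of short ribs 72 degrees clockwise of it marks lock
- pulse_ring (a joint): sprung ring under the lip, turned by the lid's pins once the lid is home. rad: 0 open (at rest), grows clockwise seen from above, 0.6 pulse (half way), 1.2 end, locked. Its pockets are 12 mm wide: the lid turns about 0.05 before the ring follows. Spring 0.06 N m at 0, 0.18 N m at 0.6; turns back when let go. From 0.85 sprung balls resist; it clicks into the lock near 1.0
- hasp (a joint): steel strap 16 mm wide, hinged on the left (+y) side of the mill's collar, with a hook reaching 26 mm inwards over the rim and a finger tab on top. rad: 0 shut, hooked in over the mouth, blocking the lid; grows as it swings outwards and down; 1.57 swung a quarter turn out, 2.2 end stop. Stiff hinge: it stays where it is left. Above 1.0 it is well clear of the lid
- hasp_tab (a point): grip point in the middle of the hasp's finger tab, which is 16 mm wide (along the hinge), 4 mm thick and ends 16 mm beyond this point. Hasp shut: 33 mm above the rim, 47 mm above the hinge's axis and 7.5 mm outwards of it; 47.6 mm from the axis
- hasp_hinge (a point): middle of the hasp's hinge axis, fixed on the mill at its y = +64 mm, z = 86 mm; the axis runs along the mill's x
- lid: grey lid, 50 mm tall, about 130 g, lying right way up on the worktop. Origin: centre of its underside; z up. Plug 72 mm across, 18 mm high, then a flange 100 mm across (z 18 to 24), slightly domed (to z 30), then the grip bar. A half turn of the lid makes no difference. Fully home the flange lies on the mill's rim and the origin is on the mill's axis, 82 mm above the mill's origin
- lid_bar (a point): middle of the lid's straight grip bar, 37 mm above the lid's origin: bar along the lid's x, 64 mm long, 16 mm wide, flat sides, top at z 50 mm
- lid_pin (a point): tip of one of the lid's two steel pins, at its x = +43 mm, z = 4 mm (the other at x = -43 mm), in line with the bar: 8 mm thick, standing 7 mm out of the plug. A small pointer on the flange's edge stands above each
- clip_jar: bystander: small clip-top jar, 66 mm across, 78 mm tall; origin at the centre of its underside
- spice_jar: bystander: glass jar with black cap, 45 mm across, 105 mm tall; origin at the centre of its underside
- bitters: bystander: brown dropper bottle, 33 mm across, 102 mm tall; origin at the centre of its underside
Things that resemble listed ones, but are neither listed nor needed, are in the scene too. Several things have the shape of the lid; the one meant has the colours described above.

How it is judged:
By the outcome, as a careful person would: the job done as asked, in the order asked, and still so for the second after the job is handed in, while the arm keeps its last pose, push and grip.
It also fails if it takes over 51 s, if anything falls off the work surface, if the arm or the gripper's body presses on something with over 40 N, if the wrist force passes 120 N, or if a joint passes its speed limit or range.

### The arm

A 6-joint arm with a two-finger parallel gripper is mounted at the origin on a cart in front of the work surface, level with it; the furniture and walls round the work are solid. World frame = base frame: x ahead of the robot, y to its left, z up, the work surface at z = 0. Lengths are in m, angles in degrees, forces in N, time in s.
With the tool pointing down it reaches from about 0.3 to 0.875 m from the base axis. Payload 4.2 kg.
Tool frame: the origin (TCP) lies at the very end of the fingers, on their centre line; the grasp point (between the pads) lies 19 mm behind it; z points along the fingers, y is the line along which they close (so a half turn about z gives the same grasp; the last joint's range is limited). The gripper opens to 85 mm and grips with 20 to 120 N. Pads are 22 mm wide; open, the fingers measure 114 mm over their backs; the gripper's body (76 mm by 85 mm) begins 54 mm behind the grasp point. The pads swing forward as they close: fully open they stand 13 mm farther back than shut.
Start: joints at [-71.161, 18.312, 89.639, -0, 72.044, -1.146], TCP at [0.197, -0.54, 0.231] pointing down, gripper open.
Joint ranges: [-177.97, 177.97], [-48.28, 115.42], [12.27, 149.76], [-77.06, 257.06], [2.81, 150.46], [-146.56, 146.56]. Speed limits (degrees/s): [147.25, 147.25, 180, 180, 180, 180].

### API

Orientations are given as [roll, pitch, yaw] about the fixed x, y, z axes, in that order (R = Rz(yaw) Ry(pitch) Rx(roll)).
In Python, from rig import bot gives the robot as it stands. The module is installed in compiled form; this text tells all that it offers.
- The arm moves only by the tool step_arm, never from a script. Its argument "increments" is a list that holds one entry, the list of rows, each a list of 7 numbers: the finger opening in mm, from 0 to 85.4, then the shift along the tool's x, y, z in mm, then the turn, a rotation vector about the tool's x, y, z in degrees. In form: [[[gripper, x, y, z, rx, ry, rz], ...]]. A call has 1 to 8 rows; each row is the pose to reach, as a shift and turn from the pose commanded when the call began, along the tool's axes at that moment; what a row does not reach only later rows make up. A row lasts 1/12 s, in which the tool goes at most 41.7 mm and 7.16 degrees, less where a joint would pass 70% of its speed; a pose out of reach is approached as far as the arm can. A call with a gripper value outside its range is refused whole. The fingers move at their own pace and stop on an object; "squeeze" is the grip in N (left out, the last holds). Time passes only in rows, so rows that repeat a pose let the fingers close. It gives the time, the measured TCP pose, the force, the opening and the grip force at its end, in the units of the state.
- bot.read_state(): the state, without advancing time (a new reading comes with each control period).
- bot.read_camera(name): name is "scene" or "top"; returns (picture, depth): 384x512x3 uint8, red, green, blue; 384x512 float32, m along the optical axis (not along the pixel's ray), 0 where there is no reading.
- bot.camera_params(name): a dict with "intrinsics" (3x3 intrinsics, pixels), "k1" (the pictures are not rectified: a ray, as slopes to the right and down, at radius r is drawn at 1 + k1 r^2 times it, then the intrinsics apply), "R" (3x3) and "t" (3): a world point X has camera coordinates R X + t. Camera axes: x right, y down, z forward; pixel columns grow to the right and rows downward; lengths in m; the calibration is good to about 2 mm. A picture is of the moment at which its call begins. camera_params takes no time and is no camera call.
- bot.hand_in(): hands the job in; it is judged then, once.
The state is a dict: "t": time; "joint_positions": joint angles; "qd": joint speeds; "tau": joint torques, N m; "eef_pos": TCP position; "eef_rot": TCP orientation; "ft_force": force on the tool from outside, world axes, zero at the start; "wrist_torque": the same for the moment, N m; "opening": finger opening in m; "gripper_force": force on a finger pad.
Only numpy, scipy, OpenCV 4.12 (cv2) and the standard library are available. Lean on these libraries where they do the work, as an engineer would, in place of code of your own. Each camera call takes 0.05 s, during which the arm holds its last target. There are 200 camera calls.

## Working session

There is one attempt and no reset: what is moved stays moved. The work goes in short steps, Python scripts to look and compute and a tool call to move; the robot and the scene stay as the last step left them, time stands still between calls to the robot, and variables do not carry over. Pictures are saved under pics/ and viewed, at most 10 in all, crops included, and the job is handed in when it is done.

Besides the shell and the picture viewer there is one more tool, called after ">>>" by a JSON object that holds its "api" and its "payload", one argument or row to a line. step_arm: Moves the arm, as the interface text tells. Its arguments: {"type":"object","properties":{"increments":{"type":"array"},"squeeze":{"type":"number"}},"required":["increments"]}

```bash
mkdir -p pics; cat > h.py <<'E'
import numpy as np, cv2
from rig import bot
def undist(p,c):
    K=np.array(c["intrinsics"]);d=np.array([(p[0]-K[0,2])/K[0,0],(p[1]-K[1,2])/K[1,1]])
    u=d.copy()
    for _ in range(20): u=d/(1+c["k1"]*(u@u))
    return u
def ray(name,p):
    c=bot.camera_params(name);R=np.array(c["R"]);t=np.array(c["t"])
    u=undist(p,c);return -R.T@t, R.T@np.array([u[0],u[1],1])
def onz(name,p,z):
    o,d=ray(name,p);return o+d*(z-o[2])/d[2]
def cloud(name,dep):
    c=bot.camera_params(name);K=np.array(c["intrinsics"]);R=np.array(c["R"]);t=np.array(c["t"])
    v,u=np.mgrid[:dep.shape[0],:dep.shape[1]]
    d=np.stack([(u-K[0,2])/K[0,0],(v-K[1,2])/K[1,1]],-1);w=d.copy()
    for _ in range(20): w=d/(1+c["k1"]*(w**2).sum(-1,keepdims=True))
    P=np.concatenate([w,np.ones(w.shape[:2]+(1,))],-1)*dep[...,None]
    return (P-t)@R
def proj(name,X):
    c=bot.camera_params(name);K=np.array(c["intrinsics"]);x=np.array(c["R"])@np.array(X)+np.array(c["t"])
    u=x[:2]/x[2];u=u*(1+c["k1"]*(u@u));return K[:2,:2]@u+K[:2,2]
E
python3 - <<'E'
from h import *
for n in("scene","top"):
    im,d=bot.read_camera(n);np.savez(f"{n}0.npz",im=im,d=d)
    cv2.imwrite(f"pics/{n}0.png",cv2.resize(im[...,::-1],(800,600)))
    c=bot.camera_params(n);print(n,c["intrinsics"],c["k1"],-np.array(c["R"]).T@c["t"],np.array(c["R"])[2])
s=bot.read_state();print(s["eef_pos"],s["eef_rot"],s["t"])
E
```

```text
scene [[396.90886697   0.         262.75016129]
 [  0.         396.90886697 195.99726058]
 [  0.           0.           1.        ]] -0.09873014694922146 [-0.28966696  0.38329524  0.67400158] [ 0.77338331 -0.3690011  -0.51547691]
top [[414.70596136   0.         255.47296018]
 [  0.         414.70596136 190.58177322]
 [  0.           0.           1.        ]] 0.03986942022799857 [ 0.42454584 -0.00395053  1.45251741] [ 6.89645941e-02 -9.97080491e-04 -9.97618610e-01]
[ 0.19638299 -0.53996714  0.23054694] [-1.79905428e+02 -1.57734526e-03  1.99866789e+01] 0.1
```

View pics/scene0.png

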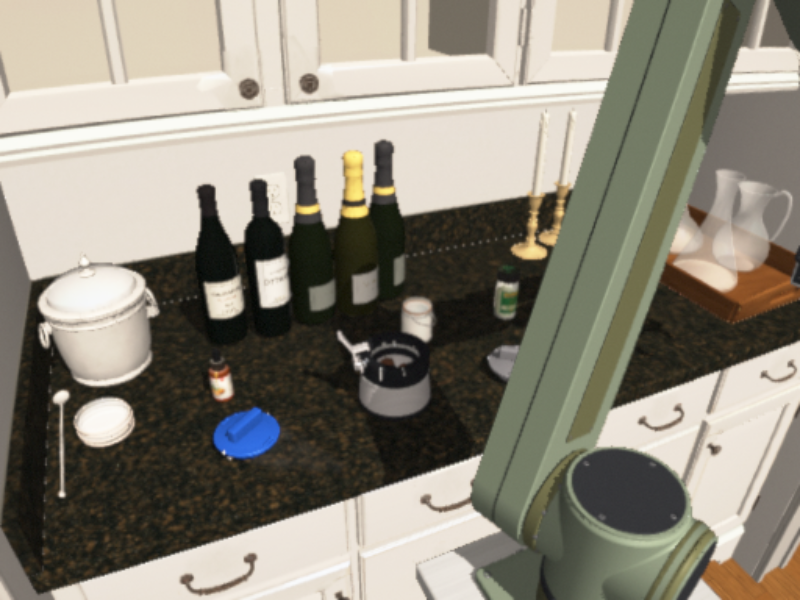

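View pics/top0.png

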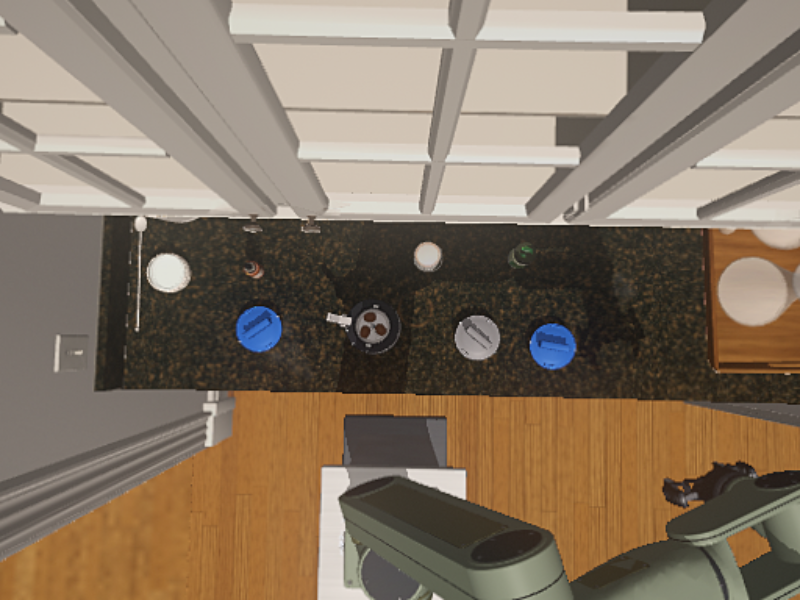

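Lid-like things in the top view: blue lid (258,329), blue lid (553,346) and grey lid (477,338). The description says grey, so I take (477,338). The mill is at (374,327) with its hasp at (338,319). The clip jar is at (428,256), the spice jar at (522,255) and the bitters at (255,269). Next I measure and check one close crop.

```bash
python3 - <<'E'
from h import *
s=np.load("scene0.npz");t=np.load("top0.npz")
a=cv2.resize(t["im"][180:250,195:325,::-1],(780,420),interpolation=cv2.INTER_CUBIC)
b=cv2.resize(s["im"][200:275,205:350,::-1],None,fx=5,fy=5,interpolation=cv2.INTER_CUBIC)
cv2.imwrite("pics/c1.png",a);cv2.imwrite("pics/c2.png",b);print(b.shape)
P=cloud("top",t["d"])
def show(u0,u1,v0,v1,zmin,zmax):
    Q=P[v0:v1,u0:u1].reshape(-1,3);m=(Q[:,2]>zmin)&(Q[:,2]<zmax);Q=Q[m];print(len(Q),Q.mean(0),Q.min(0),Q.max(0));return Q
print("table",np.median(P[225:240,250:290,2]))
Q=show(285,325,195,235,.015,.035)
(c,r)=cv2.minEnclosingCircle(Q[:,:2].astype(np.float32));print("lid circ",c,r)
Q=show(285,325,195,235,.043,.06);print(cv2.minAreaRect(Q[:,:2].astype(np.float32)))
Q=show(222,262,190,230,.09,.106);print("mill",cv2.minEnclosingCircle(Q[:,:2].astype(np.float32)))
Q=show(222,262,190,230,.02,.106);print("mill",cv2.minEnclosingCircle(Q[:,:2].astype(np.float32)))
Q=show(203,235,190,222,.108,.2);
# jars
for n,(u,v) in dict(clip=(274,164),spice=(333,163),bit=(163,172)).items(): print(n,P[v,u])
Ps=cloud("scene",s["d"]);Q=Ps[205:245,210:245].reshape(-1,3);Q=Q[(Q[:,2]>.105)&(Q[:,2]<.2)&(Q[:,0]<.62)];print("scene hasp",len(Q));print(Q[np.argsort(Q[:,2])][::max(1,len(Q)//25)].round(3))
E
```

```text
(375, 725, 3)
table 0.0010696406539368786
563 [ 0.44128903 -0.17660281  0.02695589] [ 0.39444774 -0.22594552  0.01811703] [ 0.49113498 -0.12885603  0.0349158 ]
lid circ (0.4414210021495819, -0.17762108147144318) 0.04994611814618111
89 [ 0.44112674 -0.17685789  0.05007641] [ 0.41926936 -0.20497023  0.04300309] [ 0.46248785 -0.15035958  0.05860297]
((0.4413697421550751, -0.17693549394607544), (0.06257026642560959, 0.016217557713389397), 51.141441345214844)
462 [0.45965771 0.04928413 0.10016894] [ 0.4045599  -0.00503221  0.09018234] [0.51585187 0.10292354 0.1059738 ]
mill ((0.4601474702358246, 0.05127955600619316), 0.056562960147857666)
932 [0.45946495 0.04970349 0.07898684] [ 0.40335858 -0.00538165  0.02119829] [0.51585187 0.10292354 0.1059738 ]
mill ((0.4584529399871826, 0.04961197078227997), 0.05848081037402153)
79 [0.47151224 0.11800057 0.12525714] [0.46149495 0.09472143 0.11050957] [0.48203249 0.1405634  0.14990424]
clip [ 0.60980573 -0.06527005  0.077695  ]
spice [ 0.61332284 -0.25659647  0.10573411]
bit [0.5754373  0.30431353 0.07342417]
scene hasp 96
[[0.464 0.122 0.106]
 [0.464 0.121 0.112]
 [0.465 0.118 0.113]
 [0.474 0.118 0.114]
 [0.47  0.112 0.115]
 [0.473 0.121 0.115]
 [0.47  0.114 0.115]
 [0.464 0.111 0.115]
 [0.477 0.111 0.116]
 [0.47  0.109 0.116]
 [0.475 0.109 0.117]
 [0.474 0.107 0.117]
 [0.463 0.106 0.117]
 [0.471 0.114 0.117]
 [0.467 0.107 0.118]
 [0.46  0.102 0.118]
 [0.461 0.104 0.118]
 [0.469 0.104 0.119]
 [0.464 0.127 0.12 ]
 [0.471 0.124 0.12 ]
 [0.465 0.131 0.123]
 [0.465 0.128 0.125]
 [0.472 0.129 0.127]
 [0.465 0.133 0.129]
 [0.47  0.132 0.132]
 [0.469 0.134 0.136]
 [0.467 0.138 0.138]
 [0.468 0.142 0.141]
 [0.466 0.145 0.144]
 [0.481 0.14  0.144]
 [0.476 0.142 0.145]
 [0.483 0.139 0.146]]
```

View pics/c1.png

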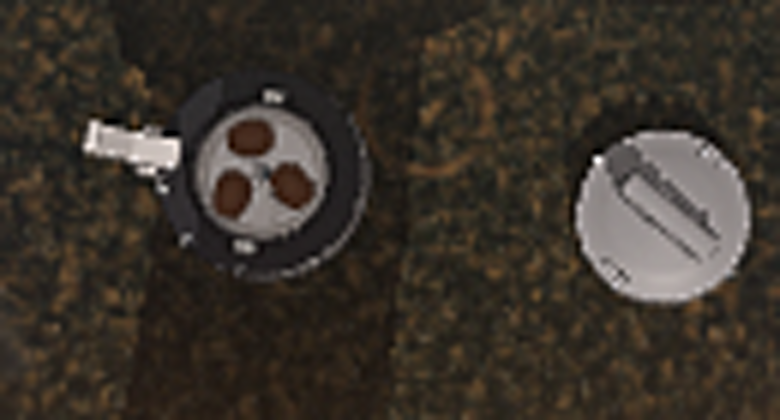

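View pics/c2.png

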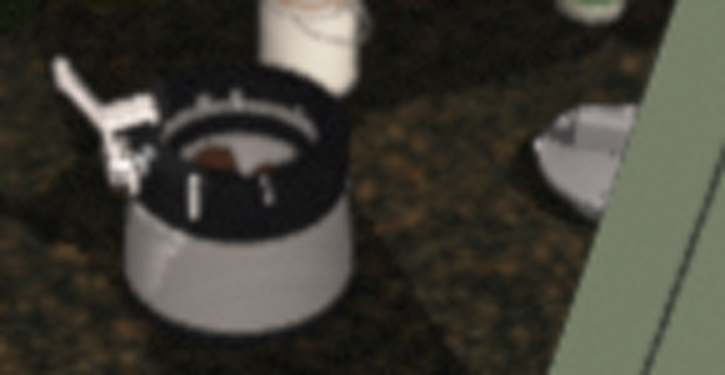

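Crop 1 shows the grey lid, with its bar running from (615,160) to (710,245). The mill's slots are at (272,96) and (245,246), so its yaw is about -10°. Crop 2 shows the hasp partly open, about 0.4 rad, with the tab leaning out at (60,65) and the hook over the rim at (140,110). The long pulse rib is at (193,195).

Plan: push the tab outwards with closed fingers.

>>> {"api": "step_arm", "payload": {
  "increments": [
    [[0,27,-29,0,0,0,-7],[0,54,-58,0,0,0,-14],[0,81,-88,0,0,0,-21],[0,108,-117,0,0,0,-28],[0,135,-146,0,0,0,-35],[0,163,-176,0,0,0,-42],[0,190,-205,0,0,0,-49],[0,217,-234,0,0,0,-56]]
  ],
  "squeeze": 60
}}

```text
t: 0.77
eef_pos: [0.3205, -0.2443, 0.2311]
eef_rot: [-180.0, -0.0, 76.3]
ft_force: [0.7, 0.0, -0.0]
opening: -0.0
gripper_force: 0.0
```

```bash
cat >> h.py <<'E'
from scipy.spatial.transform import Rotation as Ro
def go(p,yaw,rpy=None):
    s=bot.read_state();R=Ro.from_euler("xyz",s["eef_rot"],degrees=True)
    T=Ro.from_euler("xyz",rpy if rpy is not None else [180,0,yaw],degrees=True)
    d=R.inv().apply(np.array(p)-s["eef_pos"])*1000
    print("t",round(s["t"],2),"pos",np.round(s["eef_pos"],4),"rot",np.round(s["eef_rot"],1),"F",np.round(s["ft_force"],1),"M",np.round(s["wrist_torque"],2),"op",round(s["opening"],4),round(s["gripper_force"],1))
    print("shift",d.round(1),"turn",(R.inv()*T).as_rotvec(degrees=True).round(1),"dist",np.linalg.norm(d).round(1),"J6",np.round(s["joint_positions"],1))
E
python3 -c "
from h import *
go([.469,.1075,.128],80)"
```

```text
t 0.77 pos [ 0.3205 -0.2443  0.2311] rot [-180.    -0.    76.3] F [ 0.7  0.  -0. ] M [ 0.03 -0.07  0.02] op -0.0 0.0
shift [377.   60.9 103.2] turn [-0.  -0.  -3.7] dist 395.6 J6 [-39.    2.6 109.8   0.   67.6 -25.3]
```

>>> {"api": "step_arm", "payload": {
  "increments": [
    [[0,40,6,0,0,0,-3.7],[0,79,13,0,0,0,-3.7],[0,119,19,0,0,0,-3.7],[0,158,26,0,0,0,-3.7],[0,198,32,0,0,0,-3.7],[0,237,38,0,0,0,-3.7],[0,277,45,0,0,0,-3.7],[0,316,51,0,0,0,-3.7]]
  ]
}}

```text
t: 1.43
eef_pos: [0.4467, 0.0501, 0.2311]
eef_rot: [-180.0, 0.0, 79.7]
ft_force: [0.3, -0.3, -0.1]
opening: -0.0004
gripper_force: 0.0
```

>>> {"api": "step_arm", "payload": {
  "increments": [
    [[0,38,9,0,0,0,0],[0,60,14,20,0,0,0],[0,60,14,50,0,0,0],[0,60,14,75,0,0,0],[0,60,14,90,0,0,0],[0,60,14,98,0,0,0],[0,60,14,98,0,0,0]]
  ]
}}

```text
t: 2.02
eef_pos: [0.4697, 0.1042, 0.1315]
eef_rot: [-179.8, 0.1, 79.7]
ft_force: [-0.7, 0.3, 0.8]
opening: 0.0002
gripper_force: 0.0
```

```bash
python3 -c "
from h import *
go([.469,.1075,.128],80)
im,d=bot.read_camera('scene')
cv2.imwrite('pics/s1.png',cv2.resize(im[180:290,190:340,::-1],None,fx=5,fy=5,interpolation=cv2.INTER_CUBIC))"
```

```text
t 2.02 pos [0.4697 0.1042 0.1315] rot [-1.798e+02  1.000e-01  7.970e+01] F [-0.7  0.3  0.8] M [0.01 0.   0.02] op 0.0002 0.0
shift [ 3.1 -1.3  3.5] turn [-0.2  0.1 -0.3] dist 4.8 J6 [ 11.1  15.3 109.9  -0.   55.   21.5]
```

View pics/s1.png

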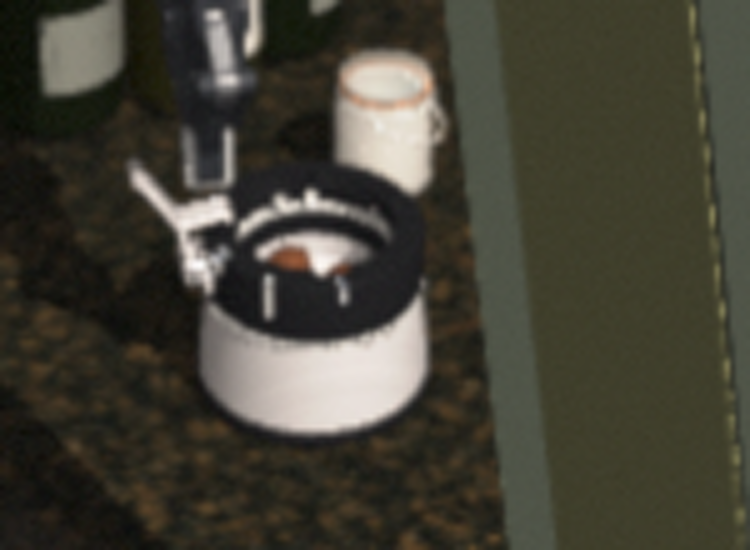

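The closed fingertips, at (205,180), are just inside the tab and above the hook. Now I push outwards along the hinge arc.

>>> {"api": "step_arm", "payload": {
  "increments": [
    [[0,12,-1,3,0,0,0],[0,20,-1,4,0,0,0],[0,25,-1,7,0,0,0],[0,30,-1,10,0,0,0],[0,34,-1,14,0,0,0],[0,37,-1,19,0,0,0],[0,40,-1,24,0,0,0]]
  ]
}}

```text
t: 2.65
eef_pos: [0.4774, 0.1445, 0.109]
eef_rot: [180.0, -0.0, 79.7]
ft_force: [0.9, 0.8, 1.2]
opening: 0.0006
gripper_force: 0.6
```

>>> {"api": "step_arm", "payload": {
  "increments": [
    [[0,2,0,5,0,0,0],[0,4,0,9,0,0,0],[0,5,0,14,0,0,0],[0,5,0,19,0,0,0],[0,5,0,23,0,0,0],[0,5,0,23,0,0,0]]
  ]
}}

```text
t: 3.15
eef_pos: [0.4802, 0.1527, 0.0873]
eef_rot: [179.8, -0.5, 79.5]
ft_force: [-0.8, 13.8, 6.8]
opening: -0.0001
gripper_force: 6.7
```

```bash
python3 -c "
from h import *
go([.469,.1075,.22],80)"
```

```text
t 3.15 pos [0.4802 0.1527 0.0873] rot [179.8  -0.5  79.5] F [-0.8 13.8  6.8] M [ 2.05  0.07 -0.03] op -0.0001 6.7
shift [ -45.4   -2.3 -133.1] turn [ 0.2 -0.5 -0.5] dist 140.6 J6 [ 16.1  19.9 110.8   0.4  48.9  26.3]
```

>>> {"api": "step_arm", "payload": {
  "increments": [
    [[0,2,0,-3,0,0,0],[0,2,0,-20,0,0,0],[0,2,0,-50,0,0,0],[0,0,0,-90,0,0,0],[0,0,0,-130,0,0,0]]
  ]
}}

```text
t: 3.57
eef_pos: [0.4768, 0.1481, 0.2164]
eef_rot: [-179.8, 0.1, 79.7]
ft_force: [0.1, 0.1, 0.2]
opening: -0.0001
gripper_force: 0.0
```

>>> {"api": "step_arm", "payload": {
  "increments": [
    [[60,-38,0,0,0,0,4],[60,-76,0,0,0,0,8],[60,-114,0,0,0,0,12],[60,-152,0,0,0,0,16],[60,-190,0,0,0,0,20],[60,-228,0,0,0,0,24],[60,-268,-10,0,0,0,28],[60,-308,-20,0,0,0,28]]
  ]
}}

```text
t: 4.23
eef_pos: [0.402, -0.1523, 0.2157]
eef_rot: [-179.9, 0.1, 51.6]
ft_force: [0.8, 0.3, -0.1]
opening: 0.06
gripper_force: 0.0
```

```bash
python3 - <<'E'
from h import *
go([.4414,-.177,.08],51)
im,d=bot.read_camera('scene')
cv2.imwrite('pics/s2.png',cv2.resize(im[180:290,190:340,::-1],None,fx=5,fy=5,interpolation=cv2.INTER_CUBIC))
Ps=cloud("scene",d)
u=np.array([.174,.985]);H=np.array([.470,.1125])
Q=Ps[180:290,190:260].reshape(-1,3);r=(Q[:,:2]-H)@u;k=(r>0.004)&(r<.1)&(Q[:,2]>.05)&(abs((Q[:,:2]-H)@[.985,-.174])<.015)
A=np.c_[r[k]*1000,(Q[k,2]-.086)*1000];print(A[np.argsort(A[:,0])][::max(1,k.sum()//15)].round())
E
```

```text
t 4.23 pos [ 0.402  -0.1523  0.2157] rot [-1.799e+02  1.000e-01  5.160e+01] F [ 0.8  0.3 -0.1] M [-0.01 -0.01  0.05] op 0.06 0.0
shift [  5.2  46.4 135.7] turn [-0.1  0.1  0.6] dist 143.5 J6 [-22.3   5.9 108.5  -0.   65.7  16.2]
[[ 4.  6.]
 [ 6.  6.]
 [ 9.  3.]
 [15.  6.]
 [21.  4.]
 [24.  4.]
 [28. 30.]
 [29. 23.]
 [31.  6.]
 [36.  4.]
 [41.  5.]
 [46. -3.]
 [51.  3.]
 [56.  0.]
 [61. -1.]
 [66. -1.]]
```

View pics/s2.png

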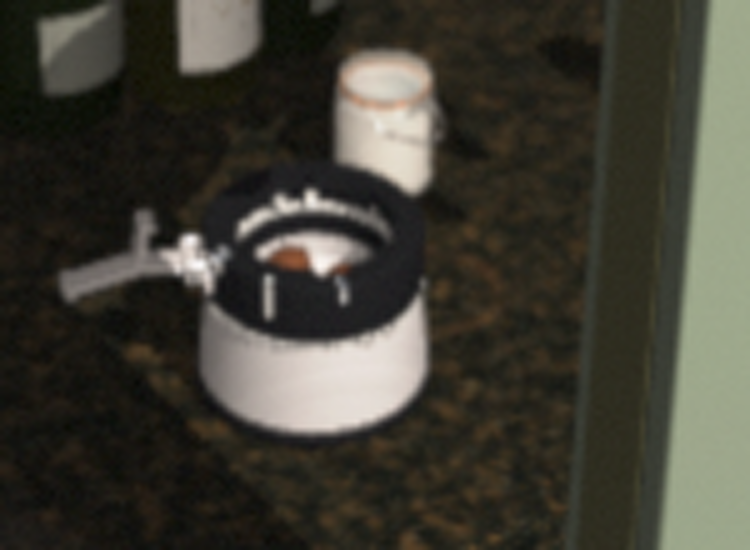

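The hasp now lies flat outwards at about 1.5 rad, with its tab at (70,285), and the mouth is free. Next I grasp the lid and refine the mill's pose.

>>> {"api": "step_arm", "payload": {
  "increments": [
    [[60,5,38,0,0,0,0.5],[60,5,46,30,0,0,0.5],[60,5,46,70,0,0,0.5],[60,5,46,105,0,0,0.5],[60,5,46,135,0,0,0.5],[60,5,46,155,0,0,0.5],[60,5,46,160,0,0,0.5]]
  ]
}}

```text
t: 4.87
eef_pos: [0.4395, -0.1739, 0.0526]
eef_rot: [-179.5, 0.2, 51.2]
ft_force: [-1.1, -0.1, 0.4]
opening: 0.0601
gripper_force: 0.0
```

```bash
python3 - <<'E'
from h import *
go([.4414,-.177,.033],51)
f=lambda x,y:(195+x/6-.4,180+y/6-.4)
B=onz("top",f(272,96),.1);F=onz("top",f(245,246),.1);print("slots",B,F,(B+F)/2,np.degrees(np.arctan2(*(B-F)[1::-1])))
t=np.load("top0.npz");g=cv2.cvtColor(t["im"],cv2.COLOR_RGB2GRAY);P=cloud("top",t["d"])
C=((B+F)/2)[:2]
# collar outline by colour darkness: rim points from depth near z=.1
Q=P[185:235,215:270].reshape(-1,3);k=abs(Q[:,2]-.1)<.004;Q=Q[k];r=np.linalg.norm(Q[:,:2]-[.4595,.0495],axis=1)
print("rim pts",k.sum(),cv2.minEnclosingCircle(Q[r<.06][:,:2].astype(np.float32)),Q[r<.06].mean(0))
for n,p in dict(open=(190+343/5,180+290/5),pulse=(190+268/5,180+297/5)).items():
    o,d=ray("scene",(p[0]-.4,p[1]-.4))
    for c in((.459,.050),):
        a=o[:2]-c;A=d[:2]@d[:2];b=a@d[:2];q=a@a-.0575**2
        X=o+d*(-b-np.sqrt(b*b-A*q))/A;print(n,X,"angle from front",np.degrees(np.arctan2(X[1]-c[1],X[0]-c[0]))%360-180)
E
```

```text
t 4.87 pos [ 0.4395 -0.1739  0.0526] rot [-179.5    0.2   51.2] F [-1.1 -0.1  0.4] M [ 0.    0.01 -0.02] op 0.0601 0.0
shift [-1.2  3.6 19.6] turn [-0.5  0.2  0.2] dist 19.9 J6 [-23.   20.8 116.3  -0.   43.4  15.9]
slots [0.50054187 0.04509179 0.1       ] [0.41884397 0.05778178 0.1       ] [0.45969292 0.05143678 0.1       ] -8.829096589207055
rim pts 375 ((0.46015608310699463, 0.0509190633893013), 0.05649668350815773) [0.45929433 0.04953618 0.10036532]
open [0.40289793 0.0626019  0.09825026] angle from front -12.659908916931045
pulse [0.42171772 0.09377535 0.09035542] angle from front -49.57986509310456
```

>>> {"api": "step_arm", "payload": {
  "increments": [
    [[60,-1,3.5,8,0,0,0],[60,-1,3.5,16,0,0,0],[60,-1,3.5,20,0,0,0],[10,-1,3.5,20,0,0,0],[10,-1,3.5,20,0,0,0],[10,-1,3.5,20,0,0,0],[10,-1,3.5,20,0,0,0],[10,-1,3.5,20,0,0,0]]
  ],
  "squeeze": 80
}}

```text
t: 5.53
eef_pos: [0.4445, -0.178, 0.0373]
eef_rot: [180.0, -0.0, 51.2]
ft_force: [-2.1, 0.7, 4.9]
opening: 0.0136
gripper_force: 78.9
```

```bash
python3 - <<'E'
from h import *
go([.4598,.0508,.033+.110],170)
E
```

```text
t 5.53 pos [ 0.4445 -0.178   0.0373] rot [180.   -0.   51.2] F [-2.1  0.7  4.9] M [ 0.2   0.36 -0.06] op 0.0136 78.9
shift [ 187.9 -131.4 -105.8] turn [   0.     0.  -118.8] dist 252.5 J6 [-23.2  22.4 116.8   0.   40.8  15.6]
```

>>> {"api": "step_arm", "payload": {
  "increments": [
    [[10,0,0,-15,0,0,0],[10,0,0,-45,0,0,-5],[10,0,0,-80,0,0,-12],[10,5,-4,-115,0,0,-19],[10,25,-18,-130,0,0,-26],[10,50,-35,-130,0,0,-33],[10,75,-53,-130,0,0,-40],[10,100,-70,-130,0,0,-47]]
  ]
}}

```text
t: 6.2
eef_pos: [0.4525, -0.0552, 0.1671]
eef_rot: [179.9, 0.0, 98.5]
ft_force: [-0.3, 0.8, -2.3]
opening: 0.0134
gripper_force: 78.5
```

```bash
python3 - <<'E'
from h import *
go([.4598,.0508,.165],170)
E
```

```text
t 6.2 pos [ 0.4525 -0.0552  0.1671] rot [179.9   0.   98.5] F [-0.3  0.8 -2.3] M [ 0.03 -0.02 -0.05] op 0.0134 78.5
shift [103.8  22.8   2.1] turn [  0.1   0.1 -71.5] dist 106.3 J6 [ -8.4  10.8 110.2  -0.   58.9 -16.9]
```

>>> {"api": "step_arm", "payload": {
  "increments": [
    [[10,15,4,0,0,0,-7],[10,30,7,0,0,0,-14],[10,50,11,0,0,0,-21],[10,65,15,0,0,0,-28],[10,80,18,0,0,0,-35],[10,95,21,0,0,0,-42],[10,104,23,0,0,0,-49],[10,104,23,0,0,0,-56]]
  ]
}}

```text
t: 6.87
eef_pos: [0.4606, 0.0515, 0.1665]
eef_rot: [180.0, 0.0, 154.6]
ft_force: [-0.1, -0.3, -1.6]
opening: 0.0138
gripper_force: 78.6
```

>>> {"api": "step_arm", "payload": {
  "increments": [
    [[10,0,0,0,0,0,-7],[10,0,0,0,0,0,-14],[10,0,0,0,0,0,-15.5],[10,0,0,0,0,0,-15.5]]
  ]
}}

```text
t: 7.2
eef_pos: [0.4604, 0.0499, 0.1664]
eef_rot: [-180.0, 0.0, 169.7]
ft_force: [0.1, 0.3, -0.9]
opening: 0.0137
gripper_force: 78.5
```

```bash
python3 - <<'E'
from h import *
go([.4598,.0508,.165],170)
im,d=bot.read_camera('scene')
cv2.imwrite('pics/s3.png',cv2.resize(im[150:280,190:340,::-1],None,fx=4,fy=4,interpolation=cv2.INTER_CUBIC))
t,d2=bot.read_camera('top')
np.savez("s3.npz",im=im,d=d,t=t,d2=d2)
Q=cloud("scene",d)[150:280,190:340].reshape(-1,3);k=(Q[:,2]>.135)&(Q[:,2]<.160)&(np.linalg.norm(Q[:,:2]-[.46,.051],axis=1)<.065);Q=Q[k]
print(k.sum(),cv2.minEnclosingCircle(Q[:,:2].astype(np.float32)),np.percentile(Q[:,2],[2,50,98]))
E
```

```text
t 7.2 pos [0.4604 0.0499 0.1664] rot [-180.     0.   169.7] F [ 0.1  0.3 -0.9] M [ 0.04  0.   -0.03] op 0.0137 78.5
shift [0.8 0.7 1.4] turn [-0.   0.  -0.3] dist 1.8 J6 [  4.8  11.5 109.4  -0.   59.1 -74.9]
601 ((0.46241357922554016, 0.051765285432338715), 0.05124107375741005) [0.13615283 0.15510899 0.15965246]
```

View pics/s3.png

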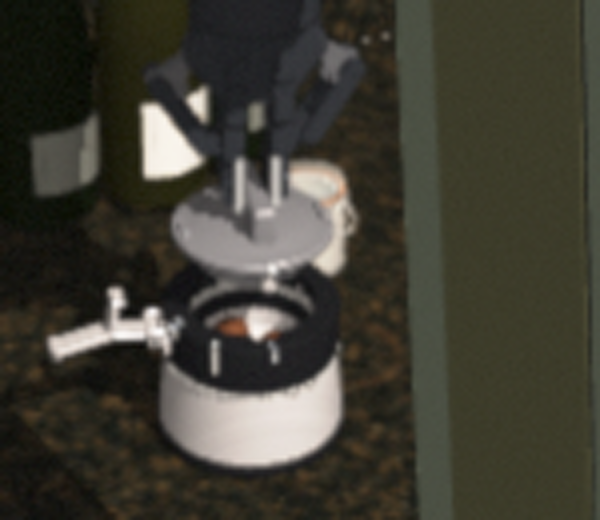

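The lid is held level above the mouth. Its front pin, at (270,272), lines up with the slot and open rib at (270,350). I check its centring numerically.

```bash
python3 - <<'E'
from h import *
from scipy.optimize import least_squares
s=np.load("s3.npz");s0=np.load("scene0.npz")
def fit(Q,c0,r,lo=None):
    # outermost points per angular bin, fixed radius
    v=Q[:,:2]-c0;a=np.degrees(np.arctan2(v[:,1],v[:,0]))//10;rr=np.linalg.norm(v,axis=1)
    E=np.array([Q[a==i][np.argmax(rr[a==i]),:2] for i in np.unique(a)])
    f=lambda p:np.linalg.norm(E-p[:2],axis=1)-p[2]
    q=least_squares(f,[*c0,r],loss="soft_l1",f_scale=.001);return q.x.round(4),len(E)
for nm,d,(v0,v1,u0,u1) in(("scene",s["d"],(150,280,190,340)),("top",s["d2"],(170,240,210,280))):
    Q=cloud(nm,d)[v0:v1,u0:u1].reshape(-1,3)
    k=(Q[:,2]>.147)&(Q[:,2]<.162)&(np.linalg.norm(Q[:,:2]-[.461,.05],axis=1)<.056);print(nm,"lid",k.sum(),fit(Q[k],[.461,.05],.05))
for nm,d,(v0,v1,u0,u1) in(("scene",s0["d"],(180,290,190,340)),("top",np.load("top0.npz")["d"],(170,240,210,280))):
    Q=cloud(nm,d)[v0:v1,u0:u1].reshape(-1,3)
    k=(Q[:,2]>.096)&(Q[:,2]<.104)&(np.linalg.norm(Q[:,:2]-[.46,.05],axis=1)<.060);print(nm,"mill",k.sum(),fit(Q[k],[.46,.05],.0565))
E
```

```text
scene lid 589 (array([0.4624, 0.0519, 0.0491]), 32)
top lid 45 (array([0.4594, 0.0485, 0.0449]), 11)
scene mill 506 (array([0.4582, 0.0541, 0.0554]), 36)
top mill 373 (array([0.4601, 0.0509, 0.0553]), 36)
```

>>> {"api": "step_arm", "payload": {
  "increments": [
    [[10,2.7,1.1,8,0,0,0],[10,2.7,1.1,16,0,0,0],[10,2.7,1.1,24,0,0,0],[10,2.7,1.1,29,0,0,0],[10,2.7,1.1,33,0,0,0],[10,2.7,1.1,37,0,0,0],[10,2.7,1.1,37,0,0,0]]
  ]
}}

```text
t: 7.88
eef_pos: [0.4577, 0.0514, 0.1284]
eef_rot: [-180.0, -0.1, 169.7]
ft_force: [-0.2, 0.0, -1.2]
opening: 0.0139
gripper_force: 78.6
```

```bash
python3 - <<'E'
from h import *
go([.458,.0515,.119],170)
E
```

```text
t 7.88 pos [0.4577 0.0514 0.1284] rot [-1.800e+02 -1.000e-01  1.697e+02] F [-0.2  0.  -1.2] M [ 0.01 -0.02  0.01] op 0.0139 78.6
shift [-0.3  0.2  9.4] turn [-0.  -0.1 -0.3] dist 9.4 J6 [  5.   13.8 112.7  -0.   53.6 -74.7]
```

>>> {"api": "step_arm", "payload": {
  "increments": [
    [[10,0,0,3,0,0,0],[10,0,0,6,0,0,0],[10,0,0,8,0,0,0],[10,0,0,9.5,0,0,0],[10,0,0,10.5,0,0,0],[10,0,0,10.5,0,0,0]]
  ]
}}

```text
t: 8.38
eef_pos: [0.4581, 0.0515, 0.1193]
eef_rot: [-180.0, 0.0, 169.7]
ft_force: [-3.2, 0.6, 3.5]
opening: 0.0141
gripper_force: 79.2
```

```bash
python3 - <<'E'
from h import *
go([.458,.0515,.119],170)
E
```

```text
t 8.38 pos [0.4581 0.0515 0.1193] rot [-180.     0.   169.7] F [-3.2  0.6  3.5] M [-0.02  0.43  0.04] op 0.0141 79.2
shift [0.2 0.  0.3] turn [-0.   0.  -0.3] dist 0.3 J6 [  5.   14.4 113.5  -0.   52.1 -74.7]
```

>>> {"api": "step_arm", "payload": {
  "increments": [
    [[10,0.7,0,0.5,0,0,0],[10,1,0,1,0,0,0],[10,1,0,2,0,0,0],[10,1,0,2,0,0,0]]
  ]
}}

```text
t: 8.72
eef_pos: [0.4581, 0.0515, 0.1193]
eef_rot: [180.0, 0.2, 169.7]
ft_force: [-4.4, -0.5, 17.8]
opening: 0.0134
gripper_force: 81.0
```

```bash
python3 - <<'E'
from h import *
go([.458,.0515,.119],170)
E
```

```text
t 8.72 pos [0.4581 0.0515 0.1193] rot [180.    0.2 169.7] F [-4.4 -0.5 17.8] M [-0.23  0.9   0.02] op 0.0134 81.0
shift [ 0.2 -0.   0.3] turn [ 0.   0.2 -0.3] dist 0.3 J6 [  5.   14.3 113.6  -0.   51.9 -74.7]
```

>>> {"api": "step_arm", "payload": {
  "increments": [
    [[10,-0.3,0,-1.6,0,0,0],[10,-0.3,0,-1.6,0,0,0]]
  ]
}}

```text
t: 8.88
eef_pos: [0.4581, 0.0516, 0.1193]
eef_rot: [180.0, 0.1, 169.7]
ft_force: [-1.8, 0.3, 7.5]
opening: 0.0134
gripper_force: 79.8
```

```bash
python3 - <<'E'
from h import *
go([.458,.0515,.119],170)
E
```

```text
t 8.88 pos [0.4581 0.0516 0.1193] rot [1.800e+02 1.000e-01 1.697e+02] F [-1.8  0.3  7.5] M [-0.06  0.34  0.01] op 0.0134 79.8
shift [ 0.1 -0.1  0.3] turn [ 0.   0.1 -0.3] dist 0.3 J6 [  5.   14.4 113.6  -0.   52.  -74.7]
```

>>> {"api": "step_arm", "payload": {
  "increments": [
    [[10,0,0,0,0,0,1],[10,0,0,0,0,0,2],[10,0,0,0,0,0,2]]
  ]
}}

```text
t: 9.13
eef_pos: [0.4582, 0.0517, 0.1193]
eef_rot: [180.0, 0.1, 167.7]
ft_force: [-2.4, 0.1, 7.1]
opening: 0.0134
gripper_force: 79.8
```

```bash
python3 - <<'E'
from h import *
go([.458,.0515,.119],133)
E
```

```text
t 9.13 pos [0.4582 0.0517 0.1193] rot [1.800e+02 1.000e-01 1.677e+02] F [-2.4  0.1  7.1] M [0.16 0.35 0.24] op 0.0134 79.8
shift [ 0.2 -0.3  0.3] turn [ 0.1  0.1 34.7] dist 0.4 J6 [  5.   14.4 113.5  -0.   52.  -72.7]
```

>>> {"api": "step_arm", "payload": {
  "increments": [
    [[10,0,0,0,0,0,1],[10,0,0,0,0,0,2],[10,0,0,0,0,0,2]]
  ]
}}

```text
t: 9.38
eef_pos: [0.4583, 0.0521, 0.1193]
eef_rot: [179.9, 0.1, 165.7]
ft_force: [-2.0, 2.6, 7.3]
opening: 0.0136
gripper_force: 79.8
```

```bash
python3 - <<'E'
from h import *
go([.458,.0515,.119],133)
E
```

```text
t 9.38 pos [0.4583 0.0521 0.1193] rot [1.799e+02 1.000e-01 1.657e+02] F [-2.   2.6  7.3] M [0.29 0.3  0.32] op 0.0136 79.8
shift [ 0.2 -0.6  0.3] turn [ 0.1  0.1 32.7] dist 0.7 J6 [  5.   14.4 113.5   0.   52.  -70.7]
```

>>> {"api": "step_arm", "payload": {
  "increments": [
    [[10,0,0,0,0,0,1],[10,0,0,0,0,0,2],[10,0,0,0,0,0,2]]
  ]
}}

```text
t: 9.63
eef_pos: [0.4583, 0.0522, 0.1193]
eef_rot: [179.9, 0.1, 163.7]
ft_force: [-2.5, 3.1, 7.2]
opening: 0.0135
gripper_force: 79.8
```

```bash
python3 - <<'E'
from h import *
go([.458,.0515,.119],133)
E
```

```text
t 9.63 pos [0.4583 0.0522 0.1193] rot [1.799e+02 1.000e-01 1.637e+02] F [-2.5  3.1  7.2] M [0.37 0.3  0.34] op 0.0135 79.8
shift [ 0.1 -0.7  0.3] turn [ 0.1  0.1 30.7] dist 0.8 J6 [  5.   14.4 113.5   0.   52.  -68.7]
```

>>> {"api": "step_arm", "payload": {
  "increments": [
    [[10,0,0.3,-0.4,0,0,4],[10,0,0.3,-0.4,0,0,8],[10,0,0.3,-0.4,0,0,12],[10,0,0.3,-0.4,0,0,16],[10,0,0.3,-0.4,0,0,19],[10,0,0.3,-0.4,0,0,22],[10,0,0.3,-0.4,0,0,24],[10,0,0.3,-0.4,0,0,24]]
  ]
}}

```text
t: 10.3
eef_pos: [0.4584, 0.0523, 0.1193]
eef_rot: [179.9, 0.1, 139.7]
ft_force: [-0.3, 1.8, 5.0]
opening: 0.0137
gripper_force: 79.4
```

```bash
python3 - <<'E'
from h import *
go([.458,.0515,.119],133)
E
```

```text
t 10.3 pos [0.4584 0.0523 0.1193] rot [1.799e+02 1.000e-01 1.397e+02] F [-0.3  1.8  5. ] M [0.34 0.15 0.22] op 0.0137 79.4
shift [-0.2 -0.9  0.3] turn [0.1 0.1 6.7] dist 0.9 J6 [  5.1  14.4 113.5   0.   52.  -44.6]
```

>>> {"api": "step_arm", "payload": {
  "increments": [
    [[10,0,0,0,0,0,3],[10,0,0,0,0,0,5],[10,0,0,0,0,0,6.5],[10,0,0,0,0,0,6.5]]
  ]
}}

```text
t: 10.63
eef_pos: [0.4584, 0.0523, 0.1193]
eef_rot: [179.9, 0.1, 133.2]
ft_force: [-0.7, 2.2, 5.8]
opening: 0.0139
gripper_force: 79.5
```

```bash
python3 - <<'E'
from h import *
go([.458,.0515,.119],133)
im,d=bot.read_camera('scene');np.savez("s4.npz",im=im,d=d)
cv2.imwrite('pics/s4.png',cv2.resize(im[170:270,195:315,::-1],None,fx=6,fy=6,interpolation=cv2.INTER_CUBIC))
E
```

```text
t 10.63 pos [0.4584 0.0523 0.1193] rot [1.799e+02 1.000e-01 1.332e+02] F [-0.7  2.2  5.8] M [0.38 0.14 0.28] op 0.0139 79.5
shift [-0.3 -0.8  0.3] turn [0.1 0.1 0.2] dist 0.9 J6 [  5.1  14.4 113.5   0.   52.  -38.2]
```

View pics/s4.png

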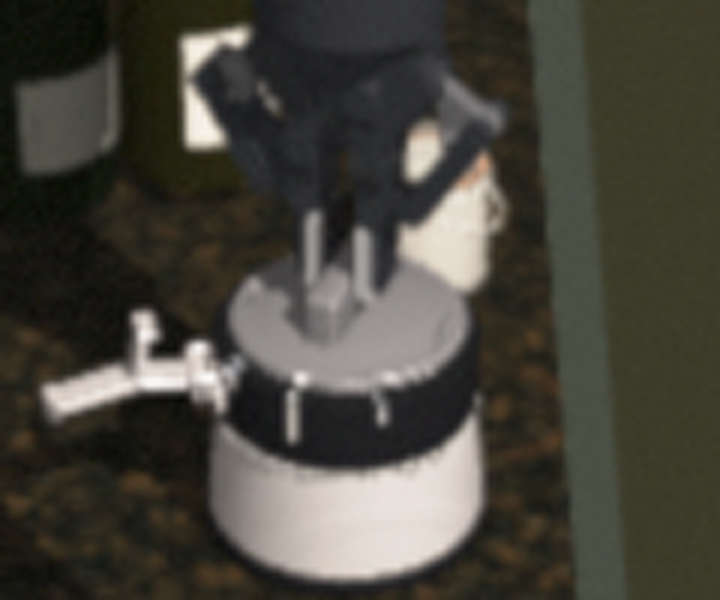

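The lid sits flush on the rim. Its pointer, at (300,378), is next to the top of the long pulse rib at (294,388), and the hasp is still well out. I check the angle.

```bash
python3 - <<'E'
from h import *
c=np.array([.4590,.0515])
def cyl(p,r):
    o,d=ray("scene",(195+p[0]/6-.4,170+p[1]/6-.4));a=o[:2]-c;A=d[:2]@d[:2];b=a@d[:2];q=a@a-r*r
    X=o+d*(-b-np.sqrt(b*b-A*q))/A;return X.round(4),np.degrees(np.arctan2(X[1]-c[1],X[0]-c[0])).round(1)
for p,r in[((300,378),.050),((300,378),.0515),((294,390),.0575),((293,415),.0575),((292,435),.0575),((381,408),.0575)]: print(p,r,cyl(p,r))
# centroid of bright pixels
im=np.load("s4.npz")["im"][170:270,195:315];g=cv2.cvtColor(im,cv2.COLOR_RGB2GRAY);print(g[60:75,44:54])
for a in(131,132,133,134,135):
    print(a,[(proj("scene",[c[0]+r*np.cos(np.radians(a)),c[1]+r*np.sin(np.radians(a)),z])-[195,170])*6 for r,z in((.051,.104),(.0575,.092))])
E
```

```text
(300, 378) 0.05 (array([0.4254, 0.0885, 0.1055]), np.float64(132.3))
(300, 378) 0.0515 (array([0.4238, 0.0891, 0.1067]), np.float64(133.1))
(294, 390) 0.0575 (array([0.4197, 0.0935, 0.1049]), np.float64(133.1))
(293, 415) 0.0575 (array([0.4201, 0.0938, 0.0922]), np.float64(132.6))
(292, 435) 0.0575 (array([0.4205, 0.0942, 0.0819]), np.float64(132.1))
(381, 408) 0.0575 (array([0.4027, 0.063 , 0.0985]), np.float64(168.5))
[[133 142 147 149 149 151 151 153 153 155]
 [105 122 136 148 151 159 159 156 154 153]
 [ 69  85 112 126 144 203 213 180 158 157]
 [ 39  47  74  81 113 201 215 172 146 148]
 [ 31  36  41  46  83 134 143 114 104 116]
 [ 29  31  32  65 148 117  72  53  62  70]
 [ 25  27  28  76 161 120  55  39  38  37]
 [ 28  26  30  73 150 109  47  34  34  31]
 [ 26  28  30  74 159 116  47  30  30  32]
 [ 27  28  29  74 162 119  47  28  29  32]
 [ 24  27  29  71 163 120  46  30  30  32]
 [ 25  23  28  68 161 120  45  31  31  30]
 [ 23  25  29  64 154 114  47  31  29  30]
 [ 24  24  28  48 110  81  38  28  28  30]
 [ 32  22  25  29  45  36  27  27  28  31]]
131 [array([293.99536061, 379.2647511 ]), array([287.01069061, 412.01612748])]
132 [array([295.99127757, 379.82478868]), array([289.2554022 , 412.65824783])]
133 [array([298.00504142, 380.3641855 ]), array([291.52047634, 413.27671433])]
134 [array([300.03597727, 380.8827371 ]), array([293.8051456 , 413.87128669])]
135 [array([302.08340248, 381.38024665]), array([296.10863332, 414.44173358])]
```

The pointer and the rib agree to within about 0.5°. I'm holding the pose and handing in.

>>> {"api": "step_arm", "payload": {
  "increments": [
    [[10,0,0,0,0,0,0],[10,0,0,0,0,0,0],[10,0,0,0,0,0,0]]
  ]
}}

```text
t: 10.93
eef_pos: [0.4584, 0.0523, 0.1193]
eef_rot: [179.9, 0.0, 133.3]
ft_force: [-0.7, 2.5, 5.3]
opening: 0.0137
gripper_force: 79.5
```

```bash
python3 - <<'E'
from h import *
go([.458,.0515,.119],133)
print(bot.hand_in())
E
```

```text
t 10.93 pos [0.4584 0.0523 0.1193] rot [179.9   0.  133.3] F [-0.7  2.5  5.3] M [0.4  0.18 0.25] op 0.0137 79.5
shift [-0.3 -0.8  0.3] turn [0.1 0.  0.3] dist 0.9 J6 [  5.1  14.4 113.5   0.   52.  -38.2]
the job is handed in; nothing more can be done
None
```

Job handed in at about 11 s: the hasp is swung out to about 1.5 rad, the grey lid is fully home and held within about 0.5° of the pulse mark, short of the lock, and I never touched the jars or the bottle; no verdict came back.

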